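Pack the small oil filter and tuck the carton shut

TASK

Pack the smaller of the two oil filters in the open cardboard carton: first stand it upright inside, then fold the drop front up until it is upright (not leaning into the carton), and last swing the lid down fully shut so that its tab drops in behind the top edge of the front. Leave the other parts on the table where they are.

Things in the scene. Friction and masses are not known exactly. Their poses are not given: they have to be found in the camera images.
- filter: the smaller oil filter: upright dark steel canister with a grey band, round, 52 mm diameter, 66 mm tall, fluted domed top, 0.22 kg. Origin: centre of its underside, z up its axis. A larger filter of the same look (74 mm diameter) and an aluminium piston also stand near the carton, and which stands where varies
- carton: open cardboard carton fixed to the table, outer 150 (x) by 210 (y) by 85 mm high, walls and floor 4 mm. Origin: centre of its underside; the front faces -x of its frame (roughly the robot), back wall at +x, z up. Inside 141 mm deep (front upright), 202 mm wide. In its frame the front hinges at (-72.5, 0, 5) mm and the lid at (75, 0, 87) mm, both along y
- front (a joint): drop front of the carton: cardboard panel 196 mm wide, 76 mm high, 5 mm thick, hinged along its lower edge, stays where it is left. In rad: 0 = upright, positive = leaning out (-x of the carton) towards the table (up to 1.45), negative = leaning into the carton (to -0.4); leaning in by more than about 0.1 it is in the way of the tab of the lid
- front_edge (a point): middle of the drop front's free (top) edge, 76 mm from its hinge, half way through its thickness
- front_hinge (a point): middle of the drop front's hinge line; axes of the panel: z up along the panel from hinge to free edge, x its normal (into the carton when upright)
- lid (a joint): lid of the carton: cardboard panel 150 mm from hinge to free edge, 210 mm wide, 5 mm thick, hinged along the top of the back wall; stiff, stays where it is left (about 1 N at the free edge moves it). In rad: 0 = shut, level, its upper face 90 mm above the table; positive = open (1.57 = straight up, at most 1.9)
- lid_edge (a point): middle of the lid's free edge, 150 mm from its hinge, half way through its thickness
- lid_hinge (a point): middle of the lid's hinge line; axes of the lid: -x from the hinge to the free edge, z the normal of its outer (upper when shut) face, which lies 3 mm from the hinge line along z
- tab_tip (a point): middle of the lower edge of the tab under the lid: 140 mm wide, 4 mm thick, standing 24 mm down from the lid's inner face 12 mm in from the free edge, slanting slightly inwards. With lid shut and front upright it hangs about 8 mm behind the front panel's inner face
- piston: bystander: aluminium piston, 58 mm diameter, 52 mm tall, standing. Origin: centre of its underside
- big_filter: bystander: the larger oil filter, 74 mm diameter, 86 mm tall, standing. Origin: centre of its underside
- bearing: bystander: steel wheel bearing, a ring 72 mm outside diameter, 30 mm tall, lying flat. Origin: centre of its underside
- spanner: bystander: steel spanner lying flat on the table, about 190 mm long. Origin near its middle, on the table
There are look-alikes about, which are no part of the job. Leave any pink or red look-alike of the filter alone.

How it is judged:
On the way, in this order (a step that is already met when the one before it is completed fails the run):
1. the small oil filter stands upright on the carton's floor, let go (x of filter in the frame of carton between -0.05 and 0.05 m and y of filter in the frame of carton between -0.085 and 0.085 m and z of filter in the frame of carton below 0.014 m and angle between filter's own z axis and vertical below 0.25 rad and contact force between the fingers and filter below 0.2 N), for 0.2 s.
2. the drop front is folded up: within 0.2 rad of upright outwards and 0.08 rad inwards, with the lid still open by more than 0.5 rad (value of joint front between -0.08 and 0.2 rad and value of joint lid above 0.5 rad), for 0.1 s.
3. the lid is shut (under 0.06 rad) with its tab behind the front (front between 0.1 rad in and 0.2 rad out) (value of joint lid below 0.06 rad and value of joint front between -0.1 and 0.2 rad), for 0.2 s.
At the end, for the whole second after the job is handed in: the small filter stands at rest upright (within 0.25 rad) on the floor inside the carton, the lid is shut to within 0.06 rad (8 mm at its edge) with its tab behind the front's top edge, and the front is upright to within 0.2 rad outwards and 0.1 rad inwards (all of step 3 and x of filter in the frame of carton between -0.05 and 0.05 m and y of filter in the frame of carton between -0.085 and 0.085 m and z of filter in the frame of carton below 0.014 m and angle between filter's own z axis and vertical below 0.25 rad and linear speed of filter below 0.02 m/s); the robot touches nothing.
It fails at once if the piston is shifted by more than 30 mm or knocked over (distance of piston from where it was at the start of the episode above 0.03 m or angle between piston's own z axis and vertical above 0.5 rad).
It fails at once if the large oil filter is shifted by more than 30 mm or knocked over (distance of big_filter from where it was at the start of the episode above 0.03 m or angle between big_filter's own z axis and vertical above 0.5 rad).
It fails at once if the wheel bearing is shifted by more than 30 mm or knocked over (distance of bearing from where it was at the start of the episode above 0.03 m or angle between bearing's own z axis and vertical above 0.5 rad).
It fails at once if the spanner is shifted by more than 30 mm or knocked over (distance of spanner from where it was at the start of the episode above 0.03 m).
It also fails if it takes over 58 s, if anything falls off the work surface, if the arm or the gripper's body presses on something with over 40 N, if the wrist force passes 120 N, or if a joint passes its speed limit or range.

ROBOT

A 7-joint arm with a two-finger parallel gripper is mounted at the origin on the work surface. World frame = base frame: x ahead of the robot, y to its left, z up, the work surface at z = 0. Lengths are in m, angles in rad, forces in N, time in s.
With the tool pointing down it reaches from about 0.35 to 0.9 m from the base axis. Payload 19.9 kg.
Tool frame: the origin (TCP) lies on the centre line of the jaws, within the pads' length; the fingertips stand nose_length ahead of it and the grasp point (between the pads) lies 3 mm ahead of it (nose_length is the distance from the TCP to the fingertips, in m); z points along the fingers, y is the line along which they close (so a half turn about z gives the same grasp; the last joint's range is limited). The gripper opens to 94 mm and grips with 3 to 60 N. Pads are 16 mm wide; open, the fingers measure 119 mm over their backs; the gripper's body (75 mm by 177 mm) begins 78 mm behind the grasp point.
Start: joints at [1.167, 0.417, -0.01, 1.614, 0.005, 1.111, -0.053], TCP at [0.221, -0.585, 0.227] pointing down, gripper open.
Joint ranges: [-2.81, 2.81], [-0.39, 2.02], [-1.27, 1.25], [0.06, 2.57], [-1.19, 4.33], [0.19, 2], [-2.82, 2.82]. Speed limits (rad/s): [1.89, 1.89, 2.39, 2.39, 3.01, 3.01, 3.01].

INTERFACE

Orientations are given as a unit quaternion [x, y, z, w].
In Python, from plant import move_pose, line_to, move_joints, command_gripper, pause, ik, observe, snapshot, camera_params, IKError, finish_job, nose_length gives the robot as it stands. The module is installed in compiled form; this text tells all that it offers. Calls block until the motion is done:
- move_pose(position, orientation): joint-space move of the TCP to a pose.
- line_to(position, vel=0.15, frame=None, stop_force=None): straight line of the TCP; frame=None keeps the orientation; vel is the mean speed in m/s. With stop_force (N) it stops when the force on the tool has changed by that much, and returns True; else False.
- move_joints(angles): joint-space move.
- command_gripper(opening, grasp_force=None): finger opening in m; grasp_force is the grip in N (None keeps the last); returns when the fingers have stopped.
- pause(seconds).
- ik(position, orientation): joint angles nearest the present ones, or None.
- observe(): the state.
- snapshot(name): name is "scene" or "top" or "wrist"; returns (picture, depth): 400x640x3 uint8, red, green, blue; 400x640 float32, m along the optical axis (not along the pixel's ray), 0 where there is no reading.
- camera_params(name): a dict with "fov_y" (degrees; the focal length in pixels is half the picture's height over the tangent of half this angle, whatever the lens; pixels are square), "cx", "cy" (the principal point, pixels), "T" (4x4, takes a point from camera to world coordinates); the wrist camera has in their place "tool_from_camera" (4x4, takes a point from camera to tool coordinates, whose origin is the TCP and whose axes are the flange's). Camera axes: x right, y down, z forward; pixel columns grow to the right and rows downward; lengths in m; the calibration is good to about 2 mm. The wrist camera is an equidistant fisheye: a pixel r from the principal point sees the ray r / f radians off the axis. A picture is of the moment at which its call begins: read the wrist's pose just before it. camera_params takes no time and is no camera call.
A pose or a line that the arm cannot do raises IKError and nothing moves.
- finish_job(): hands the job in; it is judged then, once.
The state is a dict: "time": time; "joints": joint angles; "joint_velocities": joint speeds; "tau": joint torques, N m; "position": TCP position; "orientation": TCP orientation; "contact_force": force on the tool from outside, world axes, zero at the start; "ft_torque": the same for the moment, N m; "grip_width": finger opening in m; "grip_force": force on a finger pad.
Only numpy, scipy, OpenCV 4.12 (cv2) and the standard library are available. Lean on these libraries where they do the work, as an engineer would, in place of code of your own. Each camera call takes 0.05 s, during which the arm holds its last target. There are 200 camera calls.

## Working session

There is one attempt and no reset: what is moved stays moved. The work goes in short steps, each a Python script; the robot and the scene stay as the last script left them, time stands still between calls to the robot, and variables do not carry over. Pictures are saved under pics/ and viewed, at most 10 in all, crops included, and the job is handed in when it is done.

```bash
mkdir -p pics; python3 - <<'E'
from plant import *
import cv2, numpy as np
np.set_printoptions(precision=4,suppress=True)
print(nose_length, observe()["time"],observe()["orientation"])
for n in ["scene","top"]:
    p,d=snapshot(n); cv2.imwrite(f"pics/{n}0.png",p[:,:,::-1]); np.savez(f"pics/{n}0.npz",p=p,d=d)
    print(n,camera_params(n), (d>0).mean())
E
```

```text
0.022 0.0 [ 0.9837  0.1799 -0.0001 -0.0006]
scene {'fov_y': 48.18201162536033, 'cx': 321.3019896059512, 'cy': 197.4868290896541, 'T': array([[-0.8225,  0.4779, -0.3083,  0.9236],
       [ 0.5687,  0.6917, -0.4451,  0.6498],
       [ 0.0005, -0.5414, -0.8408,  1.2483],
       [ 0.    ,  0.    ,  0.    ,  1.    ]])} 0.99604296875
top {'fov_y': 57.075739605098555, 'cx': 321.72814467126034, 'cy': 203.0544822865662, 'T': array([[ 0.0136, -0.996 ,  0.0889,  0.4143],
       [-0.9999, -0.013 ,  0.0069,  0.0269],
       [-0.0057, -0.0889, -0.996 ,  1.1403],
       [ 0.    ,  0.    ,  0.    ,  1.    ]])} 0.99594140625
```

View pics/scene0.png

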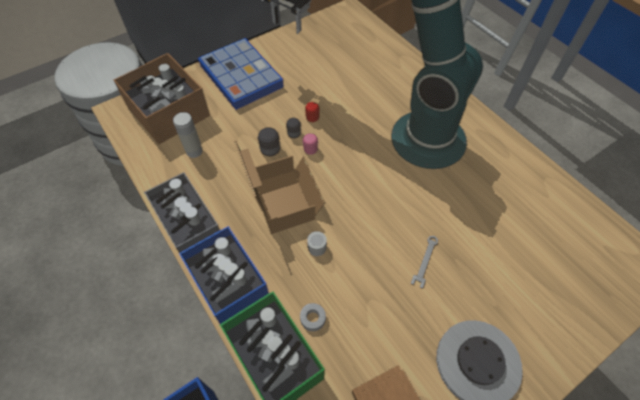

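View pics/top0.png

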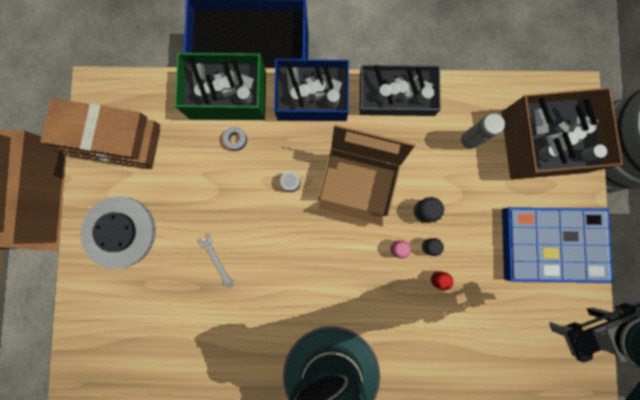

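The scene picture shows the carton at about (285,195), with the lid up on its far side. In the top picture the small filter is at (432,247), the big one at (429,210), pink at (401,249), red at (442,281), the piston at (289,181) and the carton at about (360,185). Next I'll measure these using depth.

```bash
cat > h.py <<'E'
from plant import *
import cv2, numpy as np
from scipy.spatial.transform import Rotation as R
np.set_printoptions(precision=4,suppress=True)
def cloud(n,p=None,d=None):
    c=camera_params(n)
    if d is None: p,d=snapshot(n)
    f=200/np.tan(np.radians(c["fov_y"]/2)); v,u=np.mgrid[:400,:640]
    P=np.stack([(u-c["cx"])/f*d,(v-c["cy"])/f*d,d,np.ones_like(d)],-1)@c["T"].T
    return p,d,P[...,:3]
E
python3 - <<'E'
from h import *
for n in ["top","scene"]:
    z=np.load(f"pics/{n}0.npz"); p,d,P=cloud(n,z["p"],z["d"])
    pix={"top":dict(f=(432,247),big=(429,210),pink=(401,249),red=(442,281),pis=(289,181)),"scene":dict(f=(294,127),big=(269,140),pink=(311,143),pis=(317,243))}[n]
    flat=P[(abs(P[...,2])<.01)]; print(n,"table z",np.median(flat[:,2]))
    for k,(u,v) in pix.items():
        m=(P[...,2]>.03)&(np.hypot(*(P[...,:2]-P[v,u,:2]).transpose(2,0,1))<.05)
        l,lab=cv2.connectedComponents(m.astype(np.uint8)); m=lab==lab[v,u]
        q=P[m]; t=q[q[:,2]>q[:,2].max()-.012]
        (c,r)=cv2.minEnclosingCircle(t[:,:2].astype(np.float32))
        print(k,m.sum(),"ztop",np.percentile(q[:,2],95),"c",np.array(c),r,"mean",t.mean(0))
z=np.load("pics/top0.npz"); p,d,P=cloud("top",z["p"],z["d"])
s=(slice(110,235),slice(270,430))
Z=P[...,2][s]
im=cv2.resize(p[s],None,fx=4,fy=4,interpolation=cv2.INTER_CUBIC)[:,:,::-1]
cv2.imwrite("pics/crop.png",im)
hz=cv2.applyColorMap(np.clip(Z/.26*255,0,255).astype(np.uint8),cv2.COLORMAP_JET)
cv2.imwrite("pics/crophz.png",cv2.resize(hz,None,fx=4,fy=4,interpolation=cv2.INTER_NEAREST))
E
```

```text
top table z -0.0010476794745264417
f 301 ztop 0.06739763454531933 c [ 0.3861 -0.2968] 0.024791035801172256 mean [ 0.386  -0.2956  0.064 ]
big 600 ztop 0.08749141370346934 c [ 0.495  -0.2835] 0.03474096581339836 mean [ 0.4949 -0.2823  0.084 ]
pink 282 ztop 0.06730397660417478 c [ 0.3774 -0.2007] 0.024160776287317276 mean [ 0.378  -0.2001  0.0642]
red 311 ztop 0.06741210665983388 c [ 0.2872 -0.3218] 0.025221075862646103 mean [ 0.2877 -0.3212  0.0641]
pis 305 ztop 0.05395520275314247 c [0.5774 0.1326] 0.028762497007846832 mean [0.5769 0.1326 0.0508]
scene table z -0.00043523940999490307
f 207 ztop 0.06892139890000967 c [ 0.3918 -0.294 ] 0.02484220080077648 mean [ 0.3923 -0.2934  0.0655]
big 436 ztop 0.08810413148178314 c [ 0.5008 -0.2786] 0.03396475315093994 mean [ 0.5004 -0.2802  0.0858]
pink 217 ztop 0.0687859311549945 c [ 0.3826 -0.1996] 0.024841999635100365 mean [ 0.383  -0.1975  0.0656]
pis 314 ztop 0.055701371690548354 c [0.5826 0.1331] 0.02985246479511261 mean [0.5833 0.1334 0.0523]
```

View pics/crop.png

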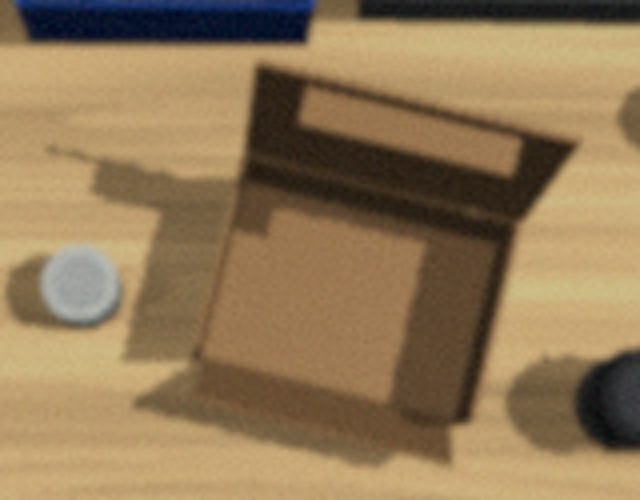

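View pics/crophz.png

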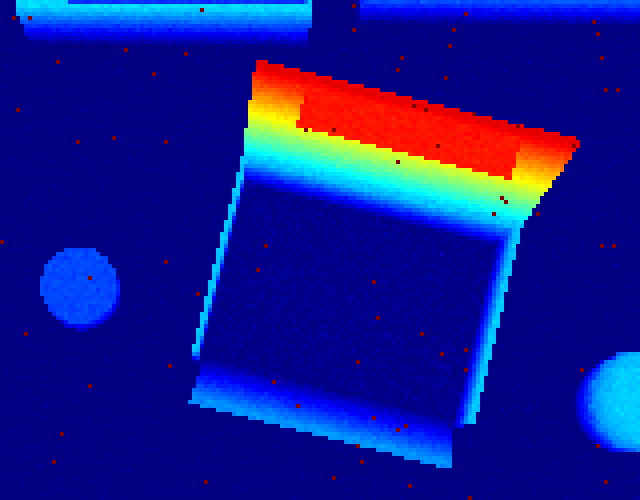

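The crops show the lid standing past vertical, with the tab facing the robot at (300-520, 85-180). The drop front leans out (bottom strip, free edge from (190,403) to (450,467)), and the side walls run from (245,180) to (197,355) and from (515,235) to (472,425). Next I'll fit the carton's pose and joint angles.

```bash
cat > fit.py <<'E'
from h import *
def plane(q):
    for _ in range(4):
        c=np.median(q,0) if _==0 else q.mean(0); n=np.linalg.svd(q-q.mean(0),full_matrices=False)[2][2]; c=q.mean(0)
        r=abs((q-c)@n); q=q[r<max(2.5*np.median(r),.002)]
    return c,n,len(q)
if __name__=="__main__":
  for n in ["top","scene"]:
    z=np.load(f"pics/{n}0.npz"); p,d,P=cloud(n,z["p"],z["d"])
    A=P.reshape(-1,3); box=(A[:,0]>.42)&(A[:,0]<.78)&(A[:,1]>-.24)&(A[:,1]<.095)&(A[:,2]>.008)&(A[:,2]<.27); A=A[box]
    # walls top
    W=A[(A[:,2]>.078)&(A[:,2]<.09)]
    yaw=np.radians(-14); 
    for it in range(3):
        # rough frame
        ex=np.array([np.cos(yaw),np.sin(yaw)]); ey=np.array([-ex[1],ex[0]])
        X=A[:,:2]@ex; Y=A[:,:2]@ey
        Wx=W[:,:2]@ex; Wy=W[:,:2]@ey
        lid=A[(A[:,2]>.12)&(A[:,2]<.225)]
        c,nn,k=plane(lid); nn*=np.sign(nn[2]+1e-9) if abs(nn[2])>.02 else 1
        h=nn[:2]/np.linalg.norm(nn[:2]); h*=np.sign(h[0]); yaw=np.arctan2(h[1],h[0])
    print(n,"yaw(lid)",yaw,"lid n",nn,c,k)
    print("W x range",np.percentile(Wx,[0,1,5,50,95,99,100]),"y",np.percentile(Wy,[0,1,5,10,50,90,95,99,100]))
    print("lid y",np.percentile(lid[:,:2]@ey,[0,1,99,100]))
    fr=(A[:,2]>.02)&(A[:,2]<.075)&(X<Wx.min()+.06)
    # histogram to see front panel
    for zz in np.arange(.01,.08,.01):
        m=(A[:,2]>zz)&(A[:,2]<zz+.01); print("%.2f"%zz, m.sum(), "X",np.percentile(X[m],[0,5,25,50,75,95]) if m.sum() else "", "Y", np.percentile(Y[m],[1,99]))
    for zz in np.arange(.08,.26,.02):
        m=(A[:,2]>zz)&(A[:,2]<zz+.02); print("%.2f"%zz, m.sum(), "X",np.percentile(X[m],[0,5,25,50,75,95]) if m.sum() else "")
    print("zmax",A[:,2].max())
E
python3 fit.py
```

```text
top yaw(lid) -0.23912342746197418 lid n [-0.9683  0.2361  0.0819] [ 0.655  -0.0895  0.1629] 607
W x range [0.4999 0.502  0.5146 0.6458 0.7571 0.7627 0.7645] y [-0.0403 -0.0398 -0.039  -0.0378  0.1197  0.2224  0.2459  0.267   0.2747]
lid y [-0.0393 -0.0374  0.1681  0.1701]
0.01 223 X [0.4952 0.4966 0.4991 0.5962 0.6463 0.7582] Y [-0.0362  0.272 ]
0.02 206 X [0.489  0.4905 0.4934 0.5224 0.6456 0.7551] Y [-0.0363  0.2655]
0.03 228 X [0.4829 0.4853 0.4879 0.5684 0.6459 0.7551] Y [-0.0365  0.2655]
0.04 231 X [0.4776 0.4797 0.4824 0.5419 0.646  0.7555] Y [-0.0363  0.2677]
0.05 238 X [0.4729 0.4744 0.477  0.5734 0.6463 0.758 ] Y [-0.0363  0.2719]
0.06 286 X [0.4637 0.4645 0.4702 0.4743 0.646  0.7551] Y [-0.0364  0.2675]
0.07 216 X [0.4633 0.4647 0.4676 0.6404 0.6463 0.7575] Y [-0.0365  0.2685]
0.08 339 X [0.5    0.5149 0.5783 0.6458 0.6487 0.7548] Y [-0.0398  0.266 ]
0.08 444 X [0.5    0.5215 0.6057 0.6476 0.6496 0.7547]
0.10 196 X [0.6485 0.6491 0.6504 0.6512 0.6519 0.6528]
0.12 219 X [0.6507 0.652  0.6532 0.6541 0.655  0.6561]
0.14 212 X [0.6543 0.6552 0.6562 0.657  0.6577 0.6586]
0.16 74
[... 884 characters left out ...]
.2051]
0.06 291 X [0.4596 0.4644 0.4707 0.4973 0.5659 0.623 ] Y [-0.0108  0.2053]
0.07 225 X [0.4597 0.4639 0.472  0.54   0.5919 0.6309] Y [-0.011   0.2051]
0.08 183 X [0.4964 0.5087 0.5422 0.58   0.6181 0.6455] Y [-0.0126  0.2043]
0.08 194 X [0.4964 0.5085 0.5432 0.5834 0.6266 0.646 ]
0.10 19 X [0.6441 0.6457 0.6468 0.6478 0.6494 0.6501]
0.12 19 X [0.6473 0.6481 0.6493 0.6507 0.6516 0.6531]
0.14 18 X [0.6502 0.6504 0.6522 0.6532 0.6543 0.6558]
0.16 15 X [0.6532 0.6537 0.6552 0.6557 0.657  0.6576]
0.18 16 X [0.6563 0.6567 0.6576 0.6585 0.6598 0.6629]
0.20 26 X [0.6435 0.6475 0.6575 0.6599 0.6624 0.6657]
0.22 481 X [0.6388 0.643  0.6504 0.6592 0.6667 0.6741]
0.24 0 X 
zmax 0.23910218898706015
```

```bash
cat >> h.py <<'E'
def quat(phi):  # tool down, closing axis at world angle phi; choose the half turn with the smaller last joint
    y=np.array([np.cos(phi),np.sin(phi),0]); z=np.array([0,0,-1.]); return R.from_matrix(np.c_[np.cross(y,z),y,z]).as_quat()
def best(pos,phi):
    o=[]
    for k in (0,np.pi):
        j=ik(list(pos),list(quat(phi+k)))
        if j is not None: o.append((np.abs(np.array(j)-observe()["joints"])[-1],k,j))
    if not o: return None
    m=min(o,key=lambda t:t[0]); return list(quat(phi+m[1])),np.array(m[2])
E
python3 - <<'E'
from h import *
from fit import plane
for yaw in (-.239,-.25,-.26):
  ex=np.array([np.cos(yaw),np.sin(yaw)]); ey=np.array([-ex[1],ex[0]])
  for n in ["top","scene"]:
    z=np.load(f"pics/{n}0.npz"); p,d,P=cloud(n,z["p"],z["d"]); A=P.reshape(-1,3)
    X=A[:,:2]@ex; Y=A[:,:2]@ey; Zc=A[:,2]
    def lin(m,a,b):
        k=np.polyfit(a[m],b[m],1)
        for _ in range(4):
            r=abs(np.polyval(k,a)-b); mm=m&(r<.004); k=np.polyfit(a[mm],b[mm],1)
        return k,mm.sum()
    k,c=lin((Zc>.1)&(Zc<.19)&(X>.62)&(X<.69)&(Y>-.03)&(Y<.165),Zc,X)
    ky,_=lin((Zc>.1)&(Zc<.19)&(X>.62)&(X<.69)&(Y>-.03)&(Y<.165),Y,X)
    f,cf=lin((Zc>.015)&(Zc<.062)&(X>.45)&(X<.505)&(Y>-.02)&(Y<.15),Zc,X)
    fy,_=lin((Zc>.015)&(Zc<.062)&(X>.45)&(X<.505)&(Y>-.02)&(Y<.15),Y,X)
    w=(Zc>.08)&(Zc<.09)&(X>.51)&(X<.63)
    lo=w&(Y<0)&(Y>-.06);hi=w&(Y>.14)&(Y<.19)
    print(yaw,n,"lid",np.arctan(k[0]),"X@.087",np.polyval(k,.087),"n",c,"slopeY",ky[0],"front",-np.arctan(f[0]),"X@.005",np.polyval(f,.005),cf,fy[0],"Y walls",np.median(Y[lo]),np.median(Y[hi]),"slopes",np.polyfit(X[lo],Y[lo],1)[0],np.polyfit(X[hi],Y[hi],1)[0])
E
```

```text
-0.239 top lid 0.14425087782604545 X@.087 0.6478184438807936 n 666 slopeY -0.0004271690154618565 front 0.5077682928567889 X@.005 0.5044929560000732 413 -0.007244579249357704 Y walls -0.03768756789542605 0.16790216815206083 slopes -0.0023636036483843203 0.002288086127701894
-0.239 scene lid 0.144039304487572 X@.087 0.6515889151282334 n 46 slopeY 0.05855953815478343 front 0.5053360199738088 X@.005 0.5089242514917134 427 -0.009269839338032682 Y walls -0.03615172006344246 0.1693124785130498 slopes 0.010792275682401136 -0.003941633577203865
-0.25 top lid 0.14568058346688875 X@.087 0.6470802321621172 n 665 slopeY -0.013307852231449377 front 0.5086455386959784 X@.005 0.5038429625393371 411 -0.011913468244901498 Y walls -0.03127171881583816 0.17421651795847448 slopes 0.009410445717426628 0.012591083149132765
-0.25 scene lid 0.14100887961783307 X@.087 0.6504113199670967 n 43 slopeY 0.04756820488672971 front 0.5062199196076919 X@.005 0.5083157705746225 426 -0.021073679736700737 Y walls -0.029998511483932618 0.17571772771885694 slopes 0.021746804015150535 0.0069032470950592464
-0.26 top lid 0.1504130191296854 X@.087 0.6462817354449858 n 647 slopeY -0.02509214901813283 front 0.5092353227995651 X@.005 0.5033177397626541 415 -0.022608457453666624 Y walls -0.025532084245708294 0.17989916588695143 slopes 0.021592292476993374 0.021692878280650616
-0.26 scene lid 0.13563724400551097 X@.087 0.6494859718340541 n 40 slopeY 0.05235178061351723 front 0.5085008768559455 X@.005 0.5078728722450407 425 -0.02367152908837141 Y walls -0.02434029858893245 0.18158423497357623 slopes 0.031709906124316886 0.018724450019871035
```

```bash
cat >> h.py <<'E'
YAW=-.239; EX=np.array([np.cos(YAW),np.sin(YAW),0]); EY=np.array([-EX[1],EX[0],0]); ORG=.5765*EX+.0658*EY
def W(x,y,z): return ORG+x*EX+y*EY+np.array([0,0,z])
E
python3 - <<'E'
from h import *
for q in [(.015,0,.04),(-.15,0,.08),(.14,0,.3),(.14,0,.22),(-.05,0,.112)]:
    b=best(W(*q),YAW+np.pi/2); print(q,W(*q),b and b[1])
f=np.array([.389,-.2955]); phi=np.radians(140)
Q,j=best([*f,.2],phi); print(j)
move_pose([*f,.16],Q); command_gripper(.076)
s=observe(); p,d=snapshot("wrist"); cv2.imwrite("pics/w1.png",p[:,:,::-1]); np.savez("pics/w1.npz",p=p,d=d)
c=camera_params("wrist"); print(c, s["time"], s["position"], s["orientation"])
# depth-free check: dark canister top circle, cast onto z=.064
F=200/np.tan(np.radians(c["fov_y"]/2)); v,u=np.mgrid[:400,:640]
dx,dy=u-c["cx"],v-c["cy"]; r=np.hypot(dx,dy)+1e-9; th=r/F
ray=np.stack([dx/r*np.sin(th),dy/r*np.sin(th),np.cos(th)],-1)
P=ray/ray[...,2:]*d[...,None]
T=c["tool_from_camera"]; P=P@T[:3,:3].T+T[:3,3]; P=P@R.from_quat(s["orientation"]).as_matrix().T+s["position"]
m=(P[...,2]>.05)&(P[...,2]<.075)&(np.hypot(P[...,0]-f[0],P[...,1]-f[1])<.045)
print(m.sum(),cv2.minEnclosingCircle(P[m][:,:2].astype(np.float32)),np.median(P[m],0))
E
```

```text
(0.015, 0, 0.04) [ 0.5903 -0.0761  0.04  ] [ 0.56    0.697  -0.649   1.8006  0.5519  0.833   0.9723]
(-0.15, 0, 0.08) [ 0.43  -0.037  0.08 ] [ 0.6737  0.3985 -0.7589  2.1779  0.421   0.712   0.9603]
(0.14, 0, 0.3) [ 0.7117 -0.1057  0.3   ] [ 0.5118  0.6332 -0.6938  1.2324  0.3935  1.4085  1.1859]
(0.14, 0, 0.22) [ 0.7117 -0.1057  0.22  ] [ 0.5272  0.6918 -0.699   1.3319  0.4436  1.2742  1.1466]
(-0.05, 0, 0.112) [ 0.5271 -0.0607  0.112 ] [ 0.5993  0.4813 -0.6737  1.9303  0.3901  0.8625  1.054 ]
[ 0.8157  0.2154 -0.2589  1.9672  0.0665  0.967  -0.1734]
{'fov_y': 65.70646984690485, 'cx': 314.00814018866924, 'cy': 196.4335455587528, 'tool_from_camera': array([[ 0.001 , -0.9584, -0.2853,  0.0838],
       [ 1.    ,  0.0006,  0.0014, -0.0001],
       [-0.0011, -0.2853,  0.9584, -0.1571],
       [ 0.    ,  0.    ,  0.    ,  1.    ]])} 1.8833 [ 0.389  -0.2956  0.16  ] [ 0.9064  0.4225 -0.      0.    ]
2679 ((0.3887863755226135, -0.2974143922328949), 0.02822170965373516) [ 0.3914 -0.2943  0.0649]
```

View pics/w1.png

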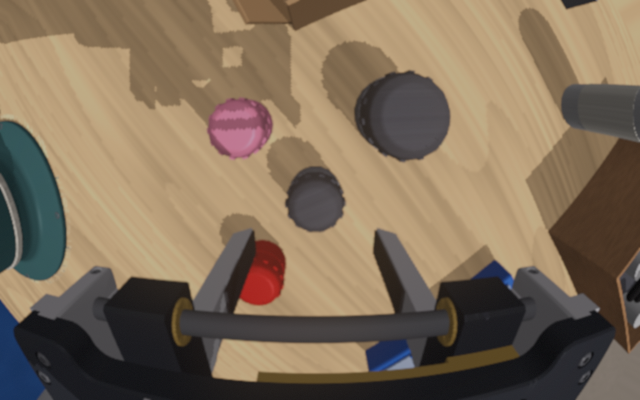

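The wrist picture shows the small filter at (315,199), centred between the fingertips (245 and 385), with pink, red and the big filter well clear. Next I'll pick it up and place it.

```bash
python3 - <<'E'
from h import *
f=[.389,-.2955]
line_to([*f,.037],vel=.15)
command_gripper(.03,20); s=observe(); print(s["time"],s["grip_width"],s["grip_force"],s["position"])
line_to([*f,.19],vel=.2); s=observe(); print("lift",s["grip_width"],s["grip_force"],s["contact_force"])
Q,j=best(W(.015,0,.19),YAW+np.pi/2); print(j)
move_pose(list(W(.015,0,.19)),Q); print(observe()["time"])
hit=line_to(list(W(.015,0,.039)),vel=.1,stop_force=6); s=observe(); print(hit,s["position"],s["contact_force"])
command_gripper(.085); pause(.2)
line_to(list(W(.015,0,.19)),vel=.2)
p,d=snapshot("scene"); cv2.imwrite("pics/s2.png",cv2.resize(p[100:300,200:400,::-1],None,fx=3,fy=3)); print(observe()["time"])
E
```

```text
3.4083 0.05088813909936823 20.000808698823676 [ 0.3892 -0.2957  0.0373]
lift 0.05112728604484412 19.999456436780747 [-0.001  -0.2787 -4.0348]
[ 0.5945  0.4869 -0.6858  1.7102  0.3449  1.0685  1.1289]
5.5583
True [ 0.5902 -0.0761  0.0409] [ 1.0096 -0.1283  3.6313]
8.8083
```

View pics/s2.png

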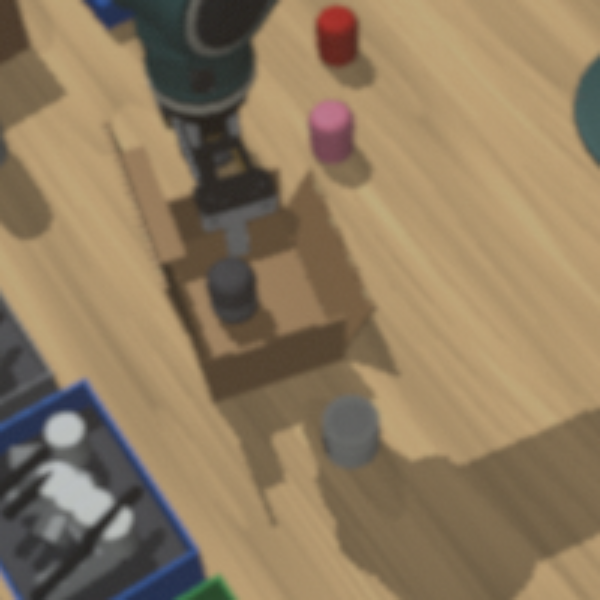

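The crop shows the filter standing upright in the carton at (232,290), with the gripper clear of it. Next is the front.

```bash
cat >> h.py <<'E'
def angles():
    for n in ["top","scene"]:
        p,d,P=cloud(n); A=P.reshape(-1,3)-ORG; X=A@EX; Y=A@EY; Z=A[:,2]
        m=(abs(Y)<.085)&(X<-.058)&(X>-.13)&(Z>.02)&(Z<.079)
        e=(abs(Y)<.085)&(X<-.05)&(X>-.13)&(Z>.06)&(Z<.095)
        g=(abs(Y)<.09)&(Z>.1)&(Z<.19)&(X>.05)&(X<.13)
        print(n,"front n",m.sum(),"X by z",[(round(z,2),round(float(np.median(X[m&(abs(Z-z)<.006)])),4)) for z in (.03,.05,.07) if (m&(abs(Z-z)<.006)).sum()>3],"edge",e.sum(),np.percentile(X[e],[5,50,95]) if e.sum() else "", Z[e].max() if e.sum() else "","lid",np.polyfit(Z[g],X[g],1) if g.sum()>10 else "")
    return p
E
python3 - <<'E'
from h import *
Q=observe()["orientation"]
command_gripper(0.0)
move_pose(list(W(-.16,0,.19)),list(Q))
line_to(list(W(-.16,0,.072)),vel=.2)
hit=line_to(list(W(-.088,0,.072)),vel=.06,stop_force=15); s=observe(); print(hit,(s["position"]-ORG)@EX,s["contact_force"],s["time"],s["grip_width"])
line_to(list(W(-.16,0,.072)),vel=.15)
line_to(list(W(-.16,0,.30)),vel=.25)
p=angles(); print(observe()["time"])
cv2.imwrite("pics/s3.png",cv2.resize(p[100:300,200:400,::-1],None,fx=3,fy=3))
E
```

```text
False -0.08819415292457805 [-0.7017 -0.5054 -0.6748] 12.9417 0.0002137268427720745
top front n 9 X by z [] edge 12 [-0.0808 -0.0786 -0.0762] 0.08161506334445678 lid [0.1458 0.0587]
scene front n 206 X by z [(0.03, -0.0692), (0.05, -0.0702), (0.07, -0.0714)] edge 134 [-0.0763 -0.0723 -0.0706] 0.086262788419045 lid [0.1445 0.0626]
14.7333
```

View pics/s3.png

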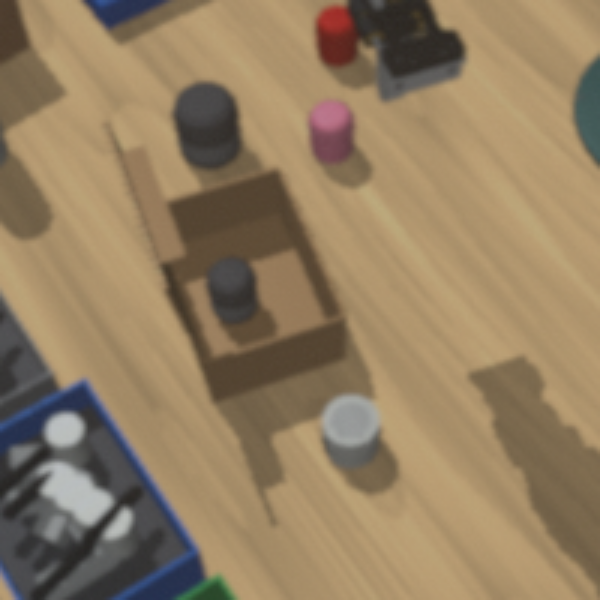

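The front now leans out by about 0.055 rad, and in the crop its panel runs from (280,175) to (345,325) in line with the box rim. The lid is next.

```bash
python3 - <<'E'
from h import *
Q=list(observe()["orientation"])
def T(x,z): return list(W(.075+x+.008,0,.087+z+.022))
move_pose(list(W(-.05,0,.33)),Q)
move_pose(list(W(.155,0,.33)),Q)
line_to(T(.06,.115),vel=.2)
r=.128
for th in np.arange(1.5,.05,-.18):
    hit=line_to(T(-r*np.cos(th)+.003*np.sin(th), r*np.sin(th)+.003*np.cos(th)),vel=.1,stop_force=12)
    s=observe(); print(round(th,2),hit,s["contact_force"],s["time"])
    if hit: break
if not hit:
    hit=line_to(T(-r,-.001),vel=.03,stop_force=10); s=observe(); print("shut",hit,s["position"][2]-.022,s["contact_force"],s["time"])
E
```

```text
1.5 False [ 0.668   0.1815 -0.5695] 17.6083
1.32 False [ 0.802  -0.4009 -1.1021] 17.9917
1.14 False [0.0016 0.2826 0.4501] 18.375
0.96 False [ 0.231  -0.0424  0.1588] 18.7583
0.78 False [ 0.361   0.3484 -0.2538] 19.1417
0.6 False [ 0.4435  0.0374 -0.1512] 19.525
0.42 False [ 0.0718 -0.6722 -0.0229] 19.9083
0.24 False [ 0.3239  0.419  -0.681 ] 20.2917
0.06 False [0.1636 0.2887 0.1362] 20.675
shut True 0.08989099452267987 [-5.6283 -1.573  20.3199] 21.025
```

```bash
python3 - <<'E'
from h import *
p0=np.array(observe()["position"]); line_to(list(p0+[0,0,.12]),vel=.15)
Q=list(observe()["orientation"]); move_pose([.35,-.25,.32],Q)
for n in ["top","scene"]:
    p,d,P=cloud(n); A=P.reshape(-1,3)-ORG; X=A@EX; Y=A@EY; Z=A[:,2]
    m=(abs(Y)<.09)&(abs(X)<.065)&(Z>.05)&(Z<.2); k=np.linalg.lstsq(np.c_[X[m],Y[m],np.ones(m.sum())],Z[m],rcond=None)[0]
    e=(abs(Y)<.08)&(X<-.055)&(X>-.12)&(Z>.02)&(Z<.1)
    print(n,m.sum(),"lid z=",k,"front side",[(round(z,2),int((e&(abs(Z-z)<.006)).sum()),np.percentile(X[e&(abs(Z-z)<.006)],[5,50]) if (e&(abs(Z-z)<.006)).any() else "") for z in (.03,.05,.07,.085)])
    if n=="top": q=cv2.resize(p[110:235,270:430,::-1],None,fx=4,fy=4)
    else: q2=cv2.resize(p[100:300,200:400,::-1],None,fx=2.5,fy=2.5)
cv2.imwrite("pics/end.png",cv2.resize(np.hstack([q,q2]),(800,350))); print(observe()["time"])
E
```

```text
top 2774 lid z= [-0.0016 -0.0016  0.0889] front side [(0.03, 9, array([-0.0785, -0.0782])), (0.05, 10, array([-0.0796, -0.0793])), (0.07, 14, array([-0.0808, -0.0804])), (0.09, 424, array([-0.0795, -0.0686]))]
scene 1966 lid z= [0.0012 0.0017 0.0897] front side [(0.03, 0, ''), (0.05, 0, ''), (0.07, 0, ''), (0.09, 188, array([-0.0749, -0.0648]))]
23.225
```

View pics/end.png

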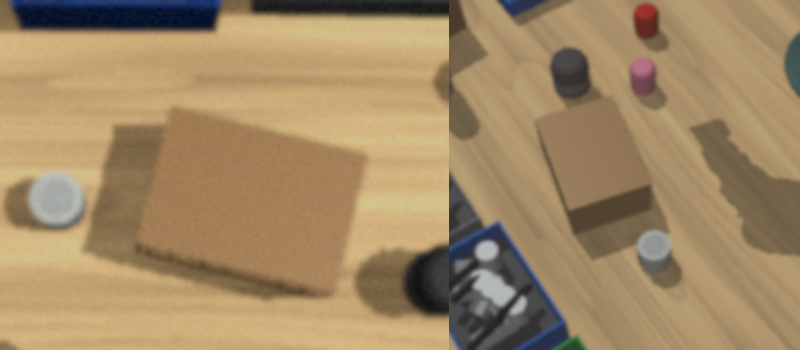

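The lid is level at z ≈ 0.0895. The front's outer face shows at x ≈ -0.079 and leans out about 0.06 rad. The other parts have not been disturbed.

```bash
python3 -c "from plant import *; print(finish_job())"
```

```text
the job is handed in; nothing more can be done
None
```

I handed the job in at about 23 s. The small filter was standing in the carton when last seen, before the lid closed. The front leans out about 0.06 rad, the lid measures level and shut, and the other parts look undisturbed.

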